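# Clip the price card to its stand

## Task

The tall jar is in the way in front of the price stand: first lift it away and stand it upright on the square cork mat. Then take the sprung steel clip by its two levers, squeeze it open, and let it close over the middle of the stand's top edge so that it pinches the loose card and the wooden panel behind it together, with the card still standing on its ledge. Do not shift the three wrapped cakes that lie about these things or knock the card over.

Things in the scene. Friction and masses are not known exactly. Their poses are not given: they have to be found in the camera images.
- stand: Fixed wooden price stand, 103 mm high. Origin at table level, mid-length; y runs along the stand, x out of its front (roughly away from the robot), z up. Foot 170 mm along y, 14 mm high, from x = -45 to +11 mm, with a lip 6 mm high on its front (x = 6 to 11 mm). From x = 0 on the foot a panel 150 mm wide, 4 mm thick leans back (to -x) by 0.12 rad.
- edge (a point): Middle of the stand's top edge, between panel and card: 103 mm above the table, axes as the stand's. Panel (behind, -x) and card (in front, +x) are 4 mm thick each, so the pair to be pinched is 8 mm thick, centred on this point, and leans back by 0.12 rad.
- ledge (a point): Point on the stand's foot, 14 mm above the table, where the middle of the card's lower back edge rests.
- card: Loose stiff white price card, 120 mm wide, 90 mm high, 4 mm thick, 55 g, leaning on the front of the panel with its top level with the panel's top. Origin at the middle of its lower back edge; y along its width, and z vertical while it leans on the panel as at the start (the card itself leans 0.12 rad from this z towards -x).
- clip: Sprung steel clip, 90 g, standing jaws-down, 92 mm high, 36 mm wide. Origin: middle of its underside, at the jaw tips when closed; z up, x along the hinge, y the way jaws and levers open. The hinge is 43 mm above the origin; below it two jaws with black rubber pads that grip with their lowest 14 mm, the throat between them clear for 36 mm above the tips.
- jaw_a (a joint): Opening of the +y half of the clip: 0 closed, 0.30 rad fully open, about 0.10 when closed on the card and panel.
- jaw_b (a joint): The same for the -y half of the clip, jaw and lever.
- grip (a point): Point on the clip midway between its levers, 80 mm above its origin, where to squeeze. The levers, plates 36 mm wide and 46 mm long, flare upwards: closed, 61 mm over their outsides at the top, 50 mm at this height; fully squeezed they are parallel, 32 mm over their outsides. About 9 N on each opens it fully; the jaws then gape about 22 mm and are 46 mm over their outsides.
- jar: Closed amber glass jar with a steel lid, 60 mm across, 160 mm high, 250 to 450 g; origin at the centre of its underside. Starts standing close in front of the card, in the way of the clip and of the fingers.
- mat: Square cork mat 130 x 130 mm, 4 mm thick, fixed flat on the table, to the left or the right of the stand; origin at the centre of its underside.
- cake1: round leaf-wrapped cake, 90 mm across, 46 mm high, origin at the centre of its underside; beyond the left-hand place (+y)
- cake2: the same sort of cake, beyond the right-hand place (-y)
- cake3: the same sort of cake, in front of the stand on the far side of the table
Not all that is in view belongs to the job. What is shaped like the jar but blue, pink or purple is not meant.

How it is judged (in metres and radians):
On the way, in this order (a step that is already met when the one before it is completed fails the run):
1. the jar stands upright on the cork mat, let go (x of jar in the frame of mat between -0.04 and 0.04 m and y of jar in the frame of mat between -0.04 and 0.04 m and height (world z) of jar between 0.001 and 0.008 m and angle between jar's own z axis and vertical below 0.1 rad and linear speed of jar below 0.03 m/s and contact force between the fingers and jar below 0.1 N), for 0.2 s.
2. the clip is lifted off the table with its jaws squeezed open (value of joint each of jaw_a, jaw_b above 0.12 rad and height (world z) of clip above 0.02 m), for 0.2 s.
3. the clip pinches card and panel at the middle of the top edge (contact force between clip and card above 1 N and contact force between clip and stand above 1 N and y of clip in the frame of edge between -0.025 and 0.025 m and z of clip in the frame of edge between -0.04 and -0.005 m and angle between clip's own z axis and vertical below 0.5 rad and angle between the x axis of clip and the y axis of stand, either way round below 0.35 rad and linear speed of clip below 0.03 m/s and distance between card and ledge below 0.012 m and angle between card's own z axis and vertical below 0.12 rad), for 0.2 s.
At the end, for the whole second after the job is handed in: Jar upright on the mat (centre within 40 mm along each side). Clip let go, at rest, shut on card and panel (over 1 N each), within 25 mm of the edge's middle, tips 5 to 40 mm below it, 0.35 rad along it, 0.5 rad of upright. Card within 12 mm and 0.12 rad of its place (all of step 3 and x of jar in the frame of mat between -0.04 and 0.04 m and y of jar in the frame of mat between -0.04 and 0.04 m and height (world z) of jar between 0.001 and 0.008 m and angle between jar's own z axis and vertical below 0.1 rad and linear speed of jar below 0.03 m/s); the robot touches nothing.
It fails at once if a wrapped cake is shifted by more than 40 mm (distance of any of cake1, cake2, cake3 from where it was at the start of the episode above 0.04 m).
It fails at once if the card is knocked over (angle between card's own z axis and vertical above 0.6 rad).
It also fails if it takes over 58 s, if anything falls off the work surface, if the arm or the gripper's body presses on something with over 40 N, if the wrist force passes 120 N, or if a joint passes its speed limit or range.

## Robot

A 6-joint arm with a two-finger parallel gripper is mounted at the origin on the work surface. World frame = base frame: x ahead of the robot, y to its left, z up, the work surface at z = 0. Lengths are in mm, angles in rad, forces in N, time in s.
With the tool pointing down it reaches from about 400 to 925 mm from the base axis. Payload 12.5 kg.
Tool frame: the origin (TCP) lies midway between the tips of the shut fingers; the grasp point (between the pads) lies 19 mm behind it; z points along the fingers, y is the line along which they close (so a half turn about z gives the same grasp; the last joint's range is limited). The gripper opens to 95 mm and grips with 3 to 60 N. Pads are 20 mm wide; open, the fingers measure 119 mm over their backs; the gripper's body (75 mm by 180 mm) begins 59 mm behind the grasp point.
Start: joints at [-1.252, 0.491, 1.559, -0, 1.092, -0.106], TCP at [257.611, -569.459, 214.661] pointing down, gripper open.
Joint ranges: [-3.1, 3.1], [-0.84, 2.19], [0.05, 2.79], [-1.13, 4.28], [0.06, 2.93], [-2.69, 2.69]. Speed limits (rad/s): [2.22, 2.22, 2.79, 3.14, 3.14, 3.14].

## Interface

Orientations are given as [roll, pitch, yaw] about the fixed x, y, z axes, in that order (R = Rz(yaw) Ry(pitch) Rx(roll)).
In Python, from plant import manip, optics, search_frame, landmark_of gives the robot as it stands. The module is installed in compiled form; this text tells all that it offers.
- The arm moves only by the tool jog_arm, never from a script. Its argument "targets" is a list of rows, each a list of 5 numbers: the shift along the tool's x, y, z in cm, then the turn about the tool's z in degrees, then the finger opening in cm, from 0 to 9.51. A call has 1 to 8 rows; each row is the pose to reach, as a shift and turn from the pose commanded when the call began, along the tool's axes at that moment; what a row does not reach only later rows make up. A row lasts 1/12 s, in which the tool goes at most 41.7 mm and 7.16 degrees, less where a joint would pass 70% of its speed; a pose out of reach is approached as far as the arm can. A call with a gripper value outside its range is refused whole. The fingers move at their own pace and stop on an object; "grip_force" is the grip in N (left out, the last holds). Time passes only in rows, so rows that repeat a pose let the fingers close. It gives the time, the measured TCP pose, the force, the opening and the grip force at its end, in the units of the state.
- manip.read_state(): the state, without advancing time (a new reading comes with each control period).
- optics.capture(name): name is "scene" or "top" or "wrist"; returns the picture (384x512x3 uint8, red, green, blue); there is no depth.
- optics.camera_info(name): a dict with "intrinsics" (3x3 intrinsics, pixels), "rvec" (rotation vector, rad) and "tvec" (3), from world to camera coordinates, as OpenCV has them; the wrist camera has in their place "hand_eye" (4x4, takes a point from camera to tool coordinates, whose origin is the TCP and whose axes are the flange's). Camera axes: x right, y down, z forward; pixel columns grow to the right and rows downward; lengths in mm; the calibration is good to about 2 mm. A picture is of the moment at which its call begins: read the wrist's pose just before it. camera_info takes no time and is no camera call.
- manip.finish_job(): hands the job in; it is judged then, once.
Trained networks look in the newest picture that a camera, given by its name, has taken for a name from the list of things; names that differ only in an ending like _2 or _b are one class to them, and where a whole thing is asked for, a point or a joint stands for the part that bears it (a point fixed in the world has none). Each returns a list of dicts, best first, with "confidence" (0 to 1); they miss things now and then, are a little off and sometimes report something else, mostly with a low value. They report only what shows in the picture. A call takes as long as a camera call. They do not tell look-alikes from the thing itself.
- search_frame(camera, query): "xyz" ([x, y, z] in mm, in the coordinates of the camera as it stood for that picture, good to about 4 mm: the middle of the surface that is visible of it).
- landmark_of(camera, query): "xyz" ([x, y, z] in mm, in the coordinates of the camera as it stood for that picture, good to about 4 mm: a listed point, or the origin of a listed thing).
The state is a dict: "time": time; "q": joint angles; "joint_vel": joint speeds; "effort": joint torques, N m; "eef_pos": TCP position; "ee_rot": TCP orientation; "ft_force": force on the tool from outside, world axes, zero at the start; "moment": the same for the moment, N m; "opening": finger opening in mm; "grasp_force": force on a finger pad.
Only numpy, scipy, OpenCV 4.12 (cv2) and the standard library are available. Lean on these libraries where they do the work, as an engineer would, in place of code of your own. Each camera call takes 0.05 s, during which the arm holds its last target. There are 200 camera calls.

## Working session

There is one attempt and no reset: what is moved stays moved. The work goes in short steps, Python scripts to look and compute and a tool call to move; the robot and the scene stay as the last step left them, time stands still between calls to the robot, and variables do not carry over. Pictures are saved under pics/ and viewed, at most 12 in all, crops included, and the job is handed in when it is done.

Besides the shell and the picture viewer there is one more tool, called after "Emit:" as a command line: name --pt "numbers of a row" for each row, then --argument value for the rest. jog_arm: Moves the arm, as the interface text tells. Its arguments: {"type":"object","properties":{"targets":{"type":"array"},"grip_force":{"type":"number"}},"required":["targets"]}

```bash
mkdir -p pics; cat > h.py <<'E'
import numpy as np, cv2
from scipy.spatial.transform import Rotation as R
from plant import manip, optics, search_frame, landmark_of
def cap(n,f=None):
    im=optics.capture(n)
    if f: cv2.imwrite('pics/'+f,im[:,:,::-1])
    return im
def w(cam,p,st=None):
    i=optics.camera_info(cam); p=np.array(p,float)
    if cam=='wrist':
        st=st or manip.read_state(); p=(np.array(i['hand_eye'])@np.r_[p,1])[:3]
        return R.from_euler('xyz',st['ee_rot']).as_matrix()@p+np.array(st['eef_pos'])
    r=cv2.Rodrigues(np.array(i['rvec'],float))[0]
    return r.T@(p-np.array(i['tvec'],float).ravel())
E
python3 - <<'E'
from h import *
st=manip.read_state(); print({k:np.round(v,3) for k,v in st.items()})
ims=[cap(c) for c in('scene','top')]
cv2.imwrite('pics/a.png',ims[0][:,:,::-1]);cv2.imwrite('pics/b.png',ims[1][:,:,::-1])
for c in('scene','top'):
  for q in('stand','edge','ledge','card','clip','grip','jar','mat','cake1'):
    print(c,q,[(np.round(w(c,d['xyz'])).tolist(),round(d['confidence'],2)) for d in landmark_of(c,q)[:5]])
print(optics.camera_info('wrist'))
E
```

```text
{'time': np.float64(0.0), 'q': array([-1.252,  0.492,  1.559, -0.   ,  1.092, -0.106]), 'joint_vel': array([ 0.003, -0.   ,  0.002, -0.001,  0.001, -0.001]), 'effort': array([-1.0000e-03, -6.1264e+01, -2.5818e+01,  6.9000e-02,  4.8000e-02,
       -0.0000e+00]), 'eef_pos': array([ 257.545, -569.191,  214.049]), 'ee_rot': array([-3.14 , -0.   ,  0.425]), 'ft_force': array([ 0.233,  0.375, -0.174]), 'moment': array([ 0.005, -0.02 ,  0.056]), 'grasp_force': np.float64(0.0), 'opening': np.float64(94.943)}
scene stand [([557.0, 4.0, -0.0], 0.58)]
scene edge [([546.0, 6.0, 103.0], 0.58), ([554.0, 7.0, 1.0], 0.35)]
scene ledge [([550.0, 8.0, 18.0], 0.8)]
scene card [([556.0, 7.0, 18.0], 0.91)]
scene clip [([454.0, 294.0, 2.0], 0.85)]
scene grip [([457.0, 297.0, 82.0], 0.69)]
scene jar [([422.0, 14.0, 5.0], 0.83), ([648.0, 118.0, -1.0], 0.72), ([684.0, -173.0, 3.0], 0.67), ([607.0, 15.0, -1.0], 0.61)]
scene mat [([530.0, -270.0, -0.0], 0.56)]
scene cake1 [([684.0, 257.0, 3.0], 0.96), ([702.0, -299.0, 4.0], 0.61), ([779.0, 8.0, 1.0], 0.6), ([606.0, 17.0, -1.0], 0.19)]
top stand [([558.0, 4.0, 
[... 355 characters left out ...]
, 0.68), ([558.0, 6.0, 13.0], 0.46)]
top mat [([535.0, -269.0, -3.0], 0.73)]
top cake1 [([681.0, 255.0, -1.0], 0.84), ([789.0, 7.0, -2.0], 0.69), ([708.0, -305.0, -1.0], 0.58)]
{'intrinsics': array([[310.40312091,   0.        , 259.08304259],
       [  0.        , 310.40312091, 185.94957939],
       [  0.        ,   0.        ,   1.        ]]), 'hand_eye': array([[-9.52220022e-04, -9.61363718e-01, -2.75279668e-01,
         7.65246790e+01],
       [ 9.99999085e-01, -1.17993641e-03,  6.61614074e-04,
         1.66346497e+00],
       [-9.60864269e-04, -2.75278786e-01,  9.61363962e-01,
        -1.69788319e+02],
       [ 0.00000000e+00,  0.00000000e+00,  0.00000000e+00,
         1.00000000e+00]])}
```

View pics/a.png

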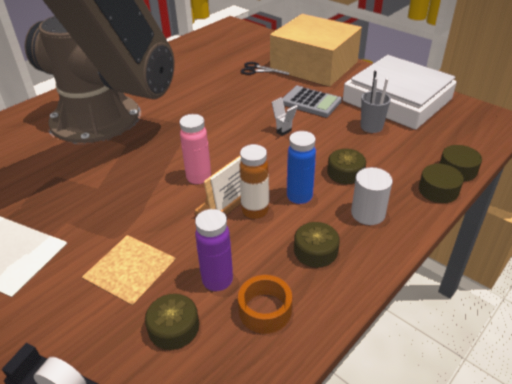

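View pics/b.png

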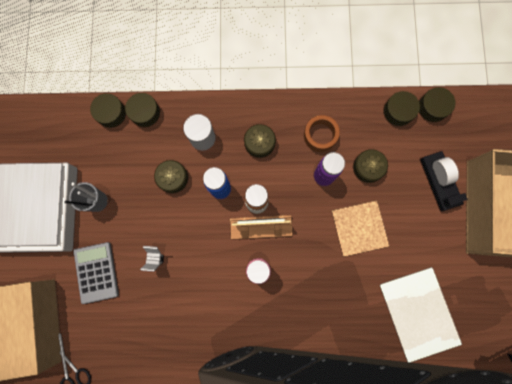

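The scene shows the amber jar at px (255,180) between the blue, pink and purple ones. The top view shows it at (256,197), the mat at (360,228), the clip at (152,258), and the stand at (262,227) running nearly along world y. The networks agree: jar (606,16), mat (533,-270), clip (457,295).

Emit:
jog_arm --pt "55.9 -38.9 0 24.35 9.5" --pt "55.9 -38.9 0 24.35 9.5" --pt "55.9 -38.9 0 24.35 9.5" --pt "55.9 -38.9 0 24.35 9.5" --pt "55.9 -38.9 0 24.35 9.5" --pt "55.9 -38.9 0 24.35 9.5" --pt "55.9 -38.9 0 24.35 9.5" --pt "55.9 -38.9 0 24.35 9.5"

```text
time: 1.67
eef_pos: [428.7, -282.1, 214.9]
ee_rot: [3.141, -0.0, -0.0]
ft_force: [1.0, -0.4, -0.5]
opening: 95.2
grasp_force: 0.0
```

Emit:
jog_arm --pt "17.5 -29.8 0 0 9.5" --pt "17.5 -29.8 0 0 9.5" --pt "17.5 -29.8 0 0 9.5" --pt "17.5 -29.8 0 0 9.5" --pt "17.5 -29.8 0 0 9.5" --pt "17.5 -29.8 0 0 9.5" --pt "17.5 -29.8 0 0 9.5" --pt "17.5 -29.8 0 0 9.5"

```text
time: 2.33
eef_pos: [597.6, 5.7, 214.8]
ee_rot: [3.141, -0.0, -0.0]
ft_force: [0.2, -0.6, 0.7]
opening: 95.1
grasp_force: 0.0
```

```bash
python3 - <<'E'
from h import *
st=manip.read_state(); im=cap('wrist','c.png'); print(st['eef_pos'],st['ee_rot'])
for q in('jar','edge','ledge','card','stand'):
    print(q,[(np.round(w('wrist',d['xyz'],st)).tolist(),round(d['confidence'],2)) for d in landmark_of('wrist',q)[:5]])
E
```

```text
[597.64705558   5.65076638 214.79066509] [ 3.14141899e+00 -3.38440691e-04 -5.36980914e-05]
jar [([648.0, 115.0, -0.0], 0.93), ([681.0, -178.0, -3.0], 0.88), ([604.0, 16.0, -4.0], 0.83)]
edge [([545.0, 0.0, 102.0], 0.71)]
ledge []
card []
stand [([688.0, 249.0, 3.0], 0.45)]
```

View pics/c.png

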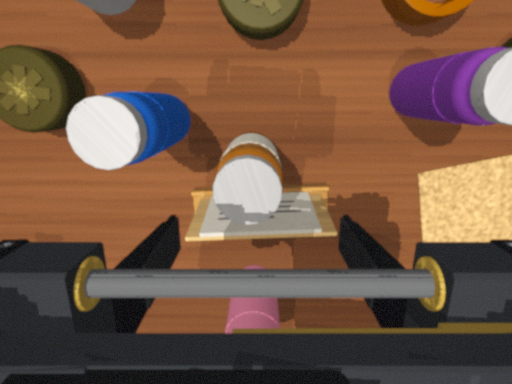

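The wrist view shows the jar lid centred at (249,188). The panel's top edge runs from (187,239) to (336,234), and the blue jar to the left is well clear.

```bash
cat >> h.py <<'E'
def ray(cam,uv,z,st=None):
    i=optics.camera_info(cam); d=np.linalg.inv(i['intrinsics'])@np.r_[uv,1.]
    o=w(cam,[0,0,0],st); e=w(cam,d,st)-o
    return o+e*(z-o[2])/e[2]
E
python3 - <<'E'
from h import *
st=manip.read_state(); im=cap('wrist'); print(st['time'],st['eef_pos'],st['joint_vel'])
for q in('jar','edge'):
    print(q,[(np.round(w('wrist',d['xyz'],st)).tolist(),round(d['confidence'],2)) for d in landmark_of('wrist',q)[:5]])
hsv=cv2.cvtColor(im,cv2.COLOR_RGB2HSV)
print('lid',ray('wrist',(249,188),160,st)); a=ray('wrist',(187,239),103,st);b=ray('wrist',(336,234),103,st);print(a,b,(a+b)/2,np.arctan2(-(a-b)[0],(a-b)[1]))
E
```

```text
2.6333 [596.47189555   2.80559013 214.59178473] [-0.01293316 -0.00526709  0.00146205  0.00070102 -0.00107705  0.00114952]
jar [([607.0, 12.0, 0.0], 0.89), ([648.0, 116.0, 2.0], 0.88), ([681.0, -178.0, 0.0], 0.63)]
edge [([547.0, 3.0, 105.0], 0.61)]
lid [608.0271563    8.24227974 160.        ]
[538.74205968  72.15630424 103.        ] [543.83394479 -75.19758179 103.        ] [541.28800223  -1.52063878 103.        ] 0.03454174155996785
```

Emit:
jog_arm --pt "1.0 -1.0 0 0 9.5" --pt "1.0 -1.0 4 0 9.5" --pt "1.0 -1.0 8 0 9.5" --pt "1.0 -1.0 11 0 9.5" --pt "1.0 -1.0 11.8 0 9.5" --pt "1.0 -1.0 11.8 0 9.5" --pt "1.0 -1.0 11.8 0 4" --pt "1.0 -1.0 11.8 0 4" --grip_force 25

```text
time: 3.45
eef_pos: [608.0, 13.1, 98.7]
ee_rot: [3.141, -0.003, -0.001]
ft_force: [-0.6, -0.1, 0.7]
opening: 86.8
grasp_force: 0.0
```

Emit:
jog_arm --pt "0 0 0 0 4" --pt "0 0 0 0 4" --pt "0 0 0 0 4" --pt "0 0 0 0 4"

```text
time: 3.78
eef_pos: [607.1, 13.6, 97.3]
ee_rot: [3.141, -0.001, -0.0]
ft_force: [-0.2, 0.8, 1.0]
opening: 60.6
grasp_force: 0.6
```

Emit:
jog_arm --pt "0 0 0 0 4" --pt "0 0 0 0 4" --pt "0 0 -1 0 4" --pt "0 0 -4 0 4" --pt "0 0 -8 0 4" --pt "0 0 -12 0 4" --pt "0 0 -13 0 4" --pt "0 0 -13 0 4"

```text
time: 4.45
eef_pos: [607.8, 13.4, 230.1]
ee_rot: [3.141, -0.006, -0.0]
ft_force: [0.6, 0.4, -2.8]
opening: 59.6
grasp_force: 25.0
```

```bash
python3 - <<'E'
from h import *
st=manip.read_state(); im=cap('wrist'); print(st['time'],st['eef_pos'],st['opening'],st['grasp_force'],st['ft_force'])
for q in('mat','edge','card','stand','clip'):
    print(q,[(np.round(w('wrist',d['xyz'],st)).tolist(),round(d['confidence'],2)) for d in landmark_of('wrist',q)[:3]])
cap('top'); print([np.round(w('top',d['xyz'])).tolist() for d in landmark_of('top','mat')[:3]])
E
```

```text
4.45 [607.8040819   13.42610485 230.09308106] 59.582084019287045 24.972566107913394 [ 0.58075841  0.40866321 -2.79691363]
mat [([532.0, -275.0, 1.0], 0.73)]
edge [([686.0, 250.0, 3.0], 0.26)]
card []
stand []
clip [([455.0, 292.0, -1.0], 0.73)]
[[535.0, -271.0, -2.0]]
```

Emit:
jog_arm --pt "-0.8 3.2 0 0 4" --pt "-1.8 7.0 0 0 4" --pt "-2.8 10.8 0 0 4" --pt "-3.8 14.6 0 0 4" --pt "-4.8 18.4 0 0 4" --pt "-5.8 22.2 0 0 4" --pt "-6.8 26 0 0 4" --pt "-7.3 28.4 0 0 4"

```text
time: 5.52
eef_pos: [532.5, -273.6, 226.1]
ee_rot: [3.141, 0.001, -0.002]
ft_force: [0.4, -0.4, -2.9]
opening: 59.5
grasp_force: 25.0
```

Emit:
jog_arm --pt "0 0 0 0 4" --pt "0 0 3 0 4" --pt "0 0 6 0 4" --pt "0 0 9 0 4" --pt "0 0 11 0 4" --pt "0 0 11.5 0 4" --pt "0 0 11.5 0 4" --pt "0 0 11.5 0 4"

```text
time: 6.18
eef_pos: [534.4, -270.5, 112.3]
ee_rot: [3.141, -0.0, 0.0]
ft_force: [0.1, 0.1, -1.8]
opening: 59.7
grasp_force: 25.0
```

```bash
python3 - <<'E'
from h import *
st=manip.read_state(); print(st['time'],st['eef_pos'],st['ee_rot'],st['opening'],st['grasp_force'],st['ft_force'])
cap('scene','d.png')
print([np.round(w('scene',d['xyz'])).tolist() for d in landmark_of('scene','jar')])
print([np.round(w('scene',d['xyz'])).tolist() for d in landmark_of('scene','mat')])
E
```

```text
6.1833 [ 534.35972494 -270.49868463  112.31772479] [ 3.14119577e+00 -4.95077592e-04  8.22232788e-05] 59.738983810528794 24.972701329523943 [ 0.11891014  0.06020503 -1.80048346]
[[647.0, 117.0, -5.0], [682.0, -174.0, 2.0], [531.0, -269.0, 15.0], [418.0, 13.0, 1.0]]
[[530.0, -271.0, 2.0]]
```

View pics/d.png

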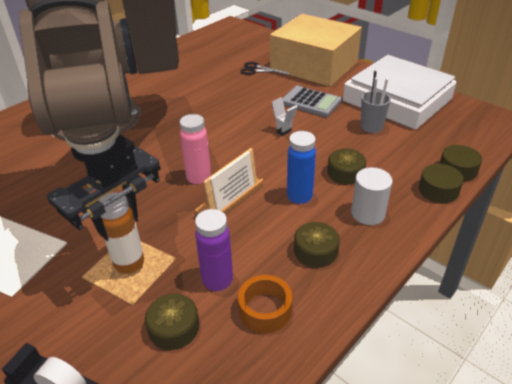

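The jar at (123,245) hangs upright over the middle of the mat. The card stands undisturbed at (232,183).

Emit:
jog_arm --pt "0 0 0.3 0 4" --pt "0 0 0.6 0 4" --pt "0 0 0.8 0 4" --pt "0 0 0.9 0 4" --pt "0 0 1.0 0 4" --pt "0 0 1.05 0 4" --pt "0 0 1.05 0 4"

```text
time: 6.92
eef_pos: [533.9, -270.5, 101.3]
ee_rot: [3.142, -0.0, -0.0]
ft_force: [-0.6, 1.4, -0.4]
opening: 59.2
grasp_force: 25.0
```

Emit:
jog_arm --pt "0 0 0.05 0 4" --pt "0 0 0.05 0 7" --pt "0 0 0.05 0 9.5" --pt "0 0 0.05 0 9.5" --pt "0 0 0.05 0 9.5" --pt "0 0 -1 0 9.5" --pt "0 0 -4 0 9.5" --pt "0 0 -8 0 9.5"

```text
time: 7.58
eef_pos: [532.8, -269.9, 180.4]
ee_rot: [-3.139, 0.004, -0.0]
ft_force: [0.2, -0.7, 0.2]
opening: 94.4
grasp_force: 0.0
```

Emit:
jog_arm --pt "0 0 -4 0 9.5" --pt "-0.5 -4 -4 0 9.5" --pt "-1 -8 -4 0 9.5" --pt "-1.5 -12 -4 0 9.5" --pt "-2 -16 -4 0 9.5" --pt "-2.5 -20 -4 0 9.5" --pt "-3 -24 -4 0 9.5" --pt "-3.5 -28 -4 0 9.5"

```text
time: 8.25
eef_pos: [498.3, 11.3, 222.1]
ee_rot: [3.141, -0.001, -0.001]
ft_force: [0.9, 0.6, -0.1]
opening: 95.4
grasp_force: 0.0
```

Emit:
jog_arm --pt "-0.5 -4 0 0 9.5" --pt "-1 -8 0 0 9.5" --pt "-1.5 -12 0 0 9.5" --pt "-2 -16 0 0 9.5" --pt "-2.5 -20 0 0 9.5" --pt "-3 -24 0 0 9.5" --pt "-3.5 -26.5 0 0 9.5" --pt "-3.5 -26.5 0 0 9.5"

```text
time: 8.92
eef_pos: [462.9, 278.5, 221.8]
ee_rot: [-3.141, -0.001, 0.004]
ft_force: [-0.0, -0.2, -0.6]
opening: 95.1
grasp_force: 0.0
```

```bash
python3 - <<'E'
from h import *
optics.capture('top')
st=manip.read_state(); print(st['time'],st['eef_pos'],st['ee_rot'],st['joint_vel'],st['q'])
im=cap('wrist','e.png')
for q in('clip','grip'):
    print(q,[(np.round(w('wrist',d['xyz'],st)).tolist(),round(d['confidence'],2)) for d in landmark_of('wrist',q)[:3]])
E
```

```text
8.9667 [463.28173492 276.51569462 221.63984684] [-3.14144453e+00 -4.87110743e-04  3.35393263e-03] [-0.05511468 -0.00713825  0.02331228 -0.00956395 -0.00655788 -0.02893308] [ 4.15690370e-01  3.61978694e-01  1.76003850e+00 -6.98679880e-05
  1.01906981e+00  1.98316933e+00]
clip [([457.0, 292.0, -1.0], 0.61)]
grip [([454.0, 292.0, 80.0], 0.59)]
```

View pics/e.png

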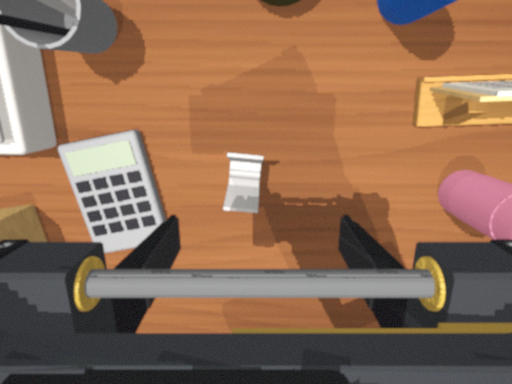

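The clip's lever tops are at (227–264,156) and (223–259,210), so its hinge runs roughly along world y. The fingers need a 90° turn. I'll get its angle from the edges.

```bash
python3 - <<'E'
from h import *
st=manip.read_state(); im=cap('wrist'); print(st['eef_pos'],st['ee_rot'][2])
h=cv2.cvtColor(im,cv2.COLOR_RGB2HSV); m=((h[...,1]<60)&(h[...,2]>90)).astype(np.uint8)
m[:140]=0;m[225:]=0;m[:,:205]=0;m[:,280:]=0
ys,xs=np.nonzero(m); print(len(xs),xs.min(),xs.max(),ys.min(),ys.max())
for yy in range(ys.min(),ys.max()+1,6):
    s=xs[ys==yy]; print(yy,s.min() if len(s) else None,s.max() if len(s) else None)
c=cv2.resize(im[130:230,190:290],None,fx=5,fy=5,interpolation=cv2.INTER_CUBIC); cv2.imwrite('pics/f.png',c[:,:,::-1])
E
```

```text
[464.07315558 273.86400109 221.47932362] -0.000546987099417251
1926 221 260 153 213
153 225 230
159 227 260
165 227 259
171 227 258
177 227 257
183 226 257
189 225 257
195 224 256
201 222 255
207 221 255
213 251 254
```

View pics/f.png

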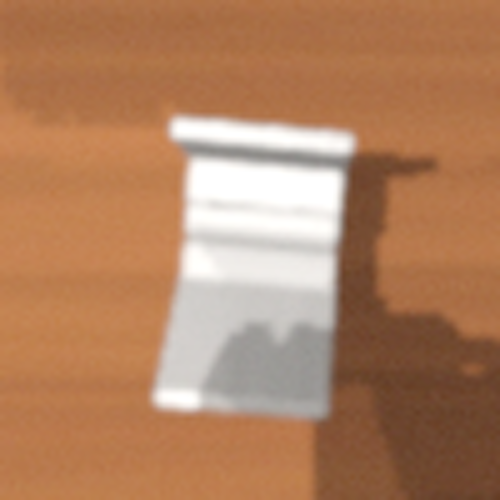

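```bash
python3 - <<'E'
from h import *
st=manip.read_state();print(st['eef_pos'])
st['eef_pos']=[464.07,273.86,221.5]
P=[ray('wrist',p,91,st) for p in((224.4,154.4),(261,157),(220.6,211),(255.4,212.6))]
print(np.round(P,1),np.mean(P,0))
for a,b in((0,1),(2,3)):
    d=P[a]-P[b];print(np.arctan2(-d[0],d[1]))
E
```

```text
[464.21051829 273.59786446 221.4257468 ]
[[487.7 305.5  91. ]
 [485.1 269.7  91. ]
 [428.8 311.4  91. ]
 [427.  275.5  91. ]] [457.14627328 290.54540102  91.        ]
-0.074219379206623
-0.05153107769738029
```

Emit:
jog_arm --pt "-0.7 -1.75 0 -7 9.5" --pt "-0.7 -1.75 0 -14 9.5" --pt "-0.7 -1.75 0 -21 9.5" --pt "-0.7 -1.75 0 -28 9.5" --pt "-0.7 -1.75 0 -35 9.5" --pt "-0.7 -1.75 0 -42 9.5" --pt "-0.7 -1.75 0 -49 9.5" --pt "-0.7 -1.75 0 -56 9.5"

```text
time: 9.83
eef_pos: [457.5, 290.8, 221.3]
ee_rot: [3.141, -0.0, 0.981]
ft_force: [-0.7, 0.7, 0.5]
opening: 95.0
grasp_force: 0.0
```

Emit:
jog_arm --pt "0 0 1 -7 9.5" --pt "0 0 2 -14 9.5" --pt "0 0 3 -21 9.5" --pt "0 0 4 -28 9.5" --pt "0 0 4 -30.5 9.5" --pt "0 0 4 -30.5 9.5" --pt "0 0 4 -30.5 9.5"

```text
time: 10.42
eef_pos: [457.5, 291.2, 181.4]
ee_rot: [3.141, -0.0, 1.506]
ft_force: [0.5, -0.2, 1.2]
opening: 95.2
grasp_force: 0.0
```

```bash
python3 - <<'E'
from h import *
optics.capture('top'); print([(np.round(w('top',d['xyz'])).tolist(),d['confidence']) for d in landmark_of('top','jar')])
st=manip.read_state(); print(st['time'],st['eef_pos'],st['ee_rot'],st['joint_vel'])
im=cap('wrist','g.png')
for q in('clip','grip'):
    print(q,[(np.round(w('wrist',d['xyz'],st)).tolist(),round(d['confidence'],2)) for d in landmark_of('wrist',q)[:3]])
E
```

```text
[([650.0, 116.0, -0.0], 0.84), ([532.0, -266.0, 5.0], 0.79), ([420.0, 13.0, -3.0], 0.79), ([683.0, -173.0, -4.0], 0.71)]
10.5167 [457.38350756 291.58457686 181.54932747] [ 3.14090581e+00 -2.57193431e-04  1.50678751e+00] [ 0.00646611  0.00031733  0.00069894  0.0022269   0.00098647 -0.00635286]
clip [([455.0, 292.0, -2.0], 0.6)]
grip [([454.0, 291.0, 80.0], 0.68)]
```

View pics/g.png

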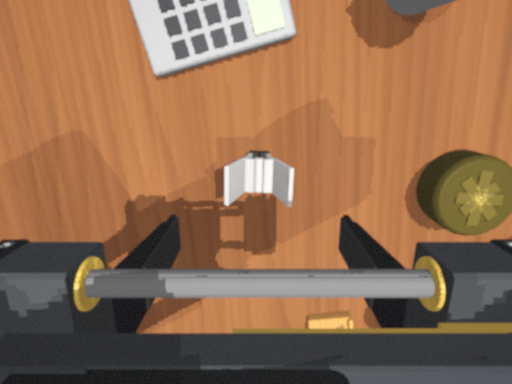

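The jar stands on the mat. The wrist view shows the clip centred between the fingers at (259,180), with its levers at left and right. I'll descend and squeeze.

Emit:
jog_arm --pt "0 0 4 0 9.5" --pt "0 0 8 0 9.5" --pt "0 0 11 0 9.5" --pt "0 0 12 0 9.5" --pt "0 0 12 0 9.5" --pt "0 0 12 0 6.5" --pt "0 0 12 0 6.5" --pt "0 0 12 0 6.5" --grip_force 20

```text
time: 11.33
eef_pos: [457.8, 292.5, 62.9]
ee_rot: [3.139, -0.001, 1.509]
ft_force: [-1.0, -0.4, 0.1]
opening: 80.3
grasp_force: 0.0
```

Emit:
jog_arm --pt "0 0 0 0 5.5" --pt "0 0 0 0 5.0" --pt "0 0 0 0 4.5" --pt "0 0 0 0 4.0" --pt "0 0 0 0 3.5" --pt "0 0 0 0 3.0" --pt "0 0 0 0 2.8" --pt "0 0 0 0 2.8"

```text
time: 12.0
eef_pos: [456.0, 292.3, 62.7]
ee_rot: [-3.14, -0.0, 1.509]
ft_force: [-11.1, 1.4, 24.9]
opening: 36.7
grasp_force: 20.9
```

Emit:
jog_arm --pt "0 0 0 0 2.8" --pt "0 0 -0.2 0 2.8" --pt "0 0 -0.5 0 2.8" --pt "0 0 -1 0 2.8" --pt "0 0 -2 0 2.8" --pt "0 0 -3 0 2.8" --pt "0 0 -4 0 2.8" --pt "0 0 -4 0 2.8"

```text
time: 12.67
eef_pos: [457.9, 292.5, 103.4]
ee_rot: [3.139, -0.002, 1.51]
ft_force: [0.8, 0.7, -0.4]
opening: 31.2
grasp_force: 20.0
```

```bash
python3 - <<'E'
from h import *
st=manip.read_state(); print(st['time'],st['eef_pos'],st['ee_rot'],st['opening'],st['grasp_force'],st['ft_force'])
a=cap('wrist'); b=cap('scene')
for c in('wrist','scene'):
  for q in('clip','grip'):
    print(c,q,[(np.round(w(c,d['xyz'],st)).tolist(),round(d['confidence'],2)) for d in landmark_of(c,q)[:3]])
c=np.hstack([cv2.resize(a[120:320,160:360],(400,400)),cv2.resize(b[50:170,230:350],(400,400))]); cv2.imwrite('pics/i.png',c[:,:,::-1])
E
```

```text
12.6667 [457.85712595 292.4552669  103.41015618] [ 3.13865536e+00 -1.50031911e-03  1.50952723e+00] 31.177217825642273 19.970722496509552 [ 0.82804447  0.73575541 -0.44666855]
wrist clip []
wrist grip [([456.0, 293.0, 113.0], 0.76)]
scene clip [([459.0, 294.0, 36.0], 0.94)]
scene grip [([455.0, 293.0, 118.0], 0.61)]
```

View pics/i.png

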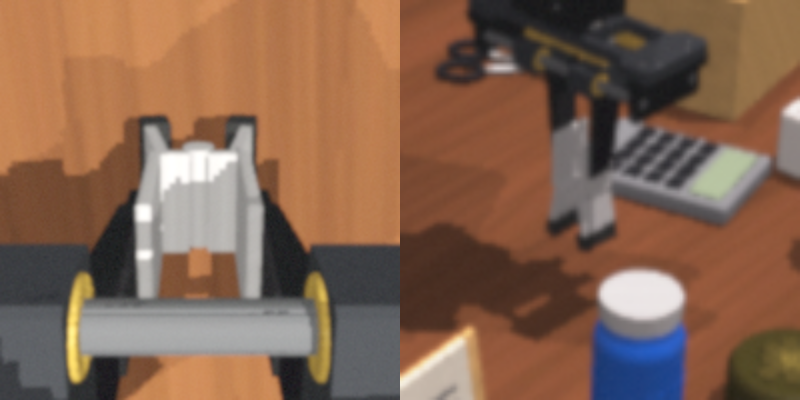

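The clip hangs upright in the fingers with its jaws fully open (31 mm over the levers). I'll carry it up and past the stand so that the wrist camera looks down on the top edge.

Emit:
jog_arm --pt "0 0 -3 0 2.8" --pt "0 0 -6.5 0 2.8" --pt "-2 0.6 -9.5 0 2.8" --pt "-5 1.6 -10.7 -2 2.8" --pt "-8.5 2.7 -10.7 -4 2.8" --pt "-12 3.8 -10.7 -5.5 2.8" --pt "-15.5 4.9 -10.7 -5.5 2.8" --pt "-19 6 -10.7 -5.5 2.8"

```text
time: 13.63
eef_pos: [505.2, 97.1, 207.9]
ee_rot: [-3.141, 0.0, 1.606]
ft_force: [1.3, 0.8, -0.7]
opening: 31.3
grasp_force: 20.0
```

Emit:
jog_arm --pt "-3 0.7 0 0 2.8" --pt "-6 1.6 0 0 2.8" --pt "-9 2.6 0 0 2.8" --pt "-12 3.5 0 0 2.8" --pt "-15 3.6 0 0 2.8" --pt "-15.6 3.6 0 0 2.8" --pt "-15.6 3.6 0 0 2.8" --pt "-15.6 3.6 0 0 2.8"

```text
time: 14.3
eef_pos: [546.3, -55.6, 207.8]
ee_rot: [-3.141, -0.0, 1.605]
ft_force: [0.6, -0.0, -0.7]
opening: 31.7
grasp_force: 20.0
```

```bash
python3 - <<'E'
from h import *
optics.capture('top'); 
print([(np.round(w('top',d['xyz'])).tolist(),d['confidence']) for d in landmark_of('top','edge')])
st=manip.read_state(); print(st['time'],st['eef_pos'],st['ee_rot'],st['joint_vel'],st['opening'])
im=cap('wrist','j.png')
for q in('edge','card','ledge','stand','grip','clip'):
    print(q,[(np.round(w('wrist',d['xyz'],st)).tolist(),round(d['confidence'],2)) for d in landmark_of('wrist',q)[:3]])
E
```

```text
[([543.0, 2.0, 106.0], 0.75)]
14.4 [546.38003612 -54.79466162 208.01482135] [-3.14123694e+00 -2.02726826e-04  1.60638482e+00] [ 0.00705928 -0.00205912 -0.00106213 -0.00202568 -0.00038179 -0.0049917 ] 31.356239180144726
edge [([547.0, 4.0, 104.0], 0.94)]
card [([557.0, 4.0, 17.0], 0.8)]
ledge [([556.0, 4.0, 17.0], 0.97), ([546.0, 1.0, 105.0], 0.47)]
stand [([554.0, -2.0, 1.0], 0.63)]
grip [([540.0, -57.0, 217.0], 0.92)]
clip [([545.0, -55.0, 136.0], 0.72)]
```

View pics/j.png

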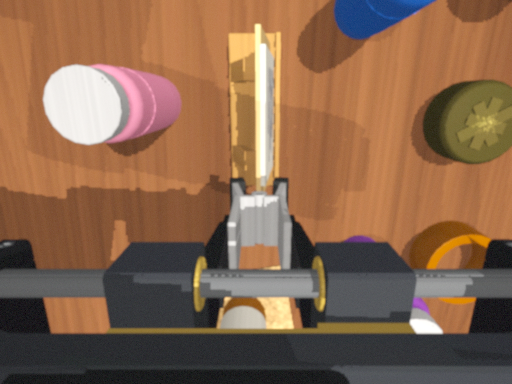

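The view shows the panel's top edge as a yellow strip from (258,30) to (262,175), with the white card on its right. The open jaw tips at (237,183) and (282,183) straddle it. I'll measure the edge line exactly.

```bash
python3 - <<'E'
from h import *
st=manip.read_state(); im=cap('wrist').astype(int)
for r in (50,90,130,160):
    print(r,[tuple(int(v) for v in im[r,c]) for c in range(252,278,2)])
g=im.sum(2); 
L=[]
for r in range(40,172,4):
    row=g[r,248:264]; d=np.diff(row); L.append((248+np.argmax(d)+1,r))
print([int(a) for a,_ in L])
P=np.array([ray('wrist',p,103,st) for p in L])
f=np.polyfit(P[:,1],P[:,0],1); print('slope',f,'x at y=3',np.polyval(f,3),np.ptp(P[:,1]),np.std(P[:,0]-np.polyval(f,P[:,1])))
print(st['eef_pos'],st['ee_rot'])
E
```

```text
50 [(247, 194, 112), (250, 211, 136), (255, 255, 192), (255, 255, 204), (255, 255, 250), (255, 255, 255), (255, 255, 246), (206, 201, 187), (201, 190, 172), (234, 190, 129), (250, 195, 114), (230, 177, 100), (249, 195, 111)]
90 [(190, 139, 75), (207, 168, 105), (255, 255, 188), (255, 255, 204), (255, 255, 253), (255, 255, 255), (255, 255, 250), (203, 197, 183), (176, 170, 165), (172, 166, 159), (199, 173, 149), (225, 175, 108), (255, 202, 117)]
130 [(152, 109, 59), (174, 133, 79), (255, 224, 155), (255, 242, 177), (255, 255, 228), (255, 255, 254), (255, 249, 235), (205, 199, 186), (171, 164, 158), (171, 165, 158), (187, 162, 142), (186, 137, 76), (238, 185, 107)]
160 [(162, 116, 65), (174, 132, 75), (252, 214, 150), (255, 240, 177), (255, 255, 232), (255, 255, 255), (255, 253, 239), (208, 203, 189), (198, 192, 180), (204, 198, 184), (195, 176, 156), (206, 154, 87), (240, 186, 106)]
[255, 255, 255, 255, 255, 255, 255, 255, 255, 255, 255, 255, 255, 255, 255, 255, 255, 255, 255, 255, 255, 255, 255, 255, 255, 255, 255, 255, 255, 255, 256, 255, 256]
slope [-3.35975267e-02  5.40851195e+02] x at y=3 540.7504026430361 106.29276976118078 0.19644411179392832
[546.62226665 -55.4753085  208.18895688] [3.14148387e+00 1.21491129e-04 1.60615855e+00]
```

Edge centre is at x≈545 and y≈3, and the stand's yaw of 0.034 rad matches the tool's. Relative to the clip, the pair is about 1–2 mm toward +tool y. I'll go above the middle, then descend.

Emit:
jog_arm --pt "2 0.15 0 0 2.8" --pt "4 0.15 0 0 2.8" --pt "5.5 0.15 0 0 2.8" --pt "5.8 0.15 0 0 2.8" --pt "5.8 0.15 0 0 2.8" --pt "5.8 0.15 1.0 0 2.8" --pt "5.8 0.15 2.0 0 2.8" --pt "5.8 0.15 2.5 0 2.8"

```text
time: 15.47
eef_pos: [545.5, 1.4, 181.3]
ee_rot: [-3.14, -0.0, 1.605]
ft_force: [0.3, 0.2, -1.7]
opening: 31.5
grasp_force: 20.0
```

```bash
python3 - <<'E'
from h import *
b=cap('scene'); cap('top')
st=manip.read_state(); print(st['time'],st['eef_pos'],st['ee_rot'],st['ft_force'],st['opening'])
a=cap('wrist')
for c in('wrist','scene'):
  for q in('edge','grip','clip'):
    print(c,q,[(np.round(w(c,d['xyz'],st)).tolist(),round(d['confidence'],2)) for d in landmark_of(c,q)[:3]])
c=np.hstack([cv2.resize(a[80:280,160:360],(400,400)),cv2.resize(b[90:230,170:310],(400,400))]); cv2.imwrite('pics/k.png',c[:,:,::-1])
E
```

```text
15.5667 [545.53715748   1.55468352 181.5679106 ] [-3.13901783e+00 -2.48622887e-04  1.60466890e+00] [ 0.39186447 -0.27969751 -0.69390912] 31.25288515531606
wrist edge [([547.0, 3.0, 106.0], 0.78)]
wrist grip [([544.0, -0.0, 190.0], 0.58)]
wrist clip [([540.0, 0.0, 111.0], 0.89)]
scene edge [([548.0, 7.0, 106.0], 0.89)]
scene grip [([544.0, 5.0, 198.0], 0.6)]
scene clip [([544.0, 5.0, 117.0], 0.82), ([535.0, -267.0, 4.0], 0.63)]
```

View pics/k.png

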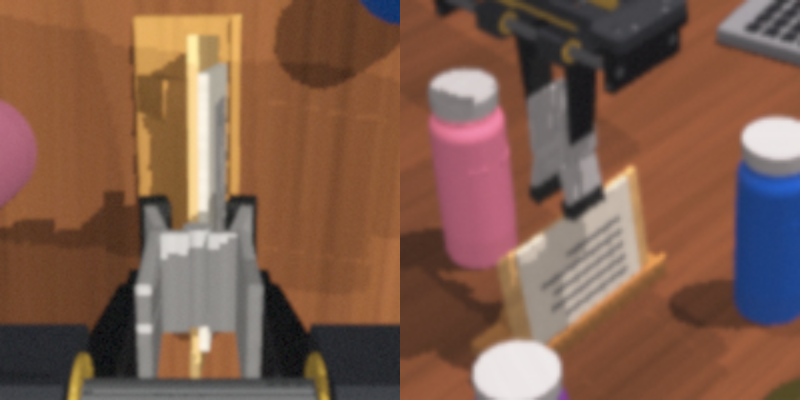

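The jaws straddle the panel and card in the middle, with clear gaps on both sides (crop (172–228,230) around the strip at (188–210)). I'll go down the rest.

Emit:
jog_arm --pt "0 0.15 0 0 2.8" --pt "0 0.15 0.8 0 2.8" --pt "0 0.15 1.6 0 2.8" --pt "0 0.15 2.4 0 2.8" --pt "0 0.15 3.0 0 2.8" --pt "0 0.15 3.3 0 2.8" --pt "0 0.15 3.3 0 2.8" --pt "0 0.15 3.3 0 2.8"

```text
time: 16.58
eef_pos: [547.6, 2.1, 149.9]
ee_rot: [-3.141, 0.0, 1.605]
ft_force: [-0.5, 0.4, -1.0]
opening: 31.9
grasp_force: 20.0
```

```bash
python3 - <<'E'
from h import *
b=cap('scene'); 
st=manip.read_state(); print(st['time'],st['eef_pos'],st['ee_rot'],st['ft_force'],st['opening'])
a=cap('wrist')
for c in('wrist','scene'):
  for q in('edge','grip','clip','card','ledge'):
    print(c,q,[(np.round(w(c,d['xyz'],st)).tolist(),round(d['confidence'],2)) for d in landmark_of(c,q)[:3]])
c=np.hstack([cv2.resize(a[80:280,160:360],(400,400)),cv2.resize(b[90:230,170:310],(400,400))]); cv2.imwrite('pics/l.png',c[:,:,::-1])
E
```

```text
16.6333 [547.71177027   2.12639494 150.19908041] [3.14147732e+00 1.11858574e-04 1.60548986e+00] [-1.07009865 -0.78702091 -1.00920558] 31.715631715767945
wrist edge [([547.0, 1.0, 105.0], 0.63), ([559.0, 5.0, 14.0], 0.53)]
wrist grip [([542.0, 1.0, 158.0], 0.92), ([550.0, 4.0, 80.0], 0.41)]
wrist clip [([545.0, -1.0, 79.0], 0.57)]
wrist card []
wrist ledge [([557.0, 4.0, 14.0], 0.64)]
scene edge [([545.0, 8.0, 105.0], 0.61)]
scene grip [([545.0, 4.0, 165.0], 0.65)]
scene clip [([547.0, 4.0, 85.0], 0.75), ([531.0, -268.0, 2.0], 0.2)]
scene card [([557.0, 8.0, 17.0], 0.81)]
scene ledge [([552.0, 6.0, 14.0], 0.93)]
```

View pics/l.png

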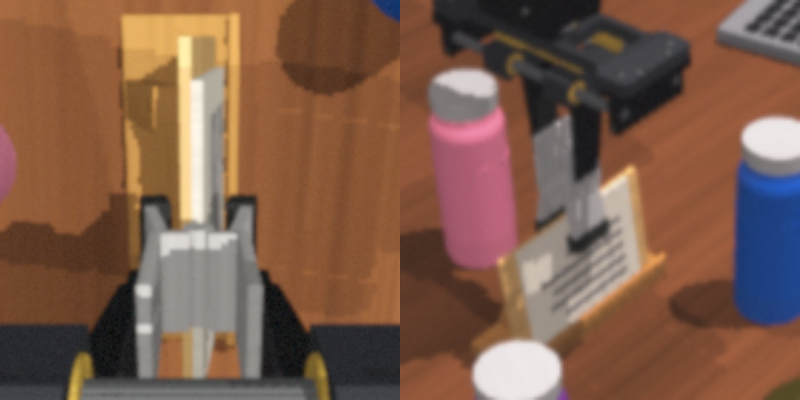

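The jaws are over the edge: one is in front of the card at crop (590,240), the other behind the panel. Nothing is touching. I'll release slowly.

Emit:
jog_arm --pt "0 0 0 0 3.5" --pt "0 0 0 0 3.8" --pt "0 0 0 0 4.1" --pt "0 0 0 0 4.4" --pt "0 0 0 0 4.8" --pt "0 0 0 0 5.2" --pt "0 0 0 0 5.8" --pt "0 0 0 0 6.5"

```text
time: 17.85
eef_pos: [547.6, 2.2, 150.1]
ee_rot: [3.142, 0.0, 1.606]
ft_force: [0.2, 0.1, -0.8]
opening: 59.8
grasp_force: 0.3
```

Emit:
jog_arm --pt "0 0 0 0 8" --pt "0 0 0 0 9.5" --pt "0 0 0 0 9.5" --pt "0 0 0 0 9.5" --pt "0 0 -1 0 9.5" --pt "0 0 -3 0 9.5" --pt "0 0 -6 0 9.5" --pt "0 0 -9 0 9.5"

```text
time: 18.52
eef_pos: [547.3, 2.2, 241.6]
ee_rot: [-3.141, -0.0, 1.605]
ft_force: [0.1, -0.1, 0.0]
opening: 95.0
grasp_force: 0.0
```

```bash
python3 - <<'E'
from h import *
optics.capture('top')
st=manip.read_state(); print(st['time'],st['eef_pos'],st['ft_force'],st['opening'])
b=cap('scene');a=cap('wrist')
for c in('wrist','scene'):
  for q in('edge','clip','card','ledge','jar'):
    print(c,q,[(np.round(w(c,d['xyz'],st)).tolist(),round(d['confidence'],2)) for d in landmark_of(c,q)[:4]])
c=np.hstack([a[50:350,110:410],b[80:380,60:360]]); c=cv2.resize(c,(800,400)); cv2.imwrite('pics/m.png',c[:,:,::-1])
E
```

```text
18.5667 [549.33879187   2.0269378  247.66538561] [ 1.18057707 -0.3653578   5.05028254] 94.68234862550861
wrist edge []
wrist clip [([545.0, -0.0, 86.0], 0.9)]
wrist card [([557.0, -0.0, 20.0], 0.92), ([559.0, 2.0, 18.0], 0.27)]
wrist ledge [([557.0, 5.0, 16.0], 0.64), ([536.0, -1.0, 167.0], 0.31)]
wrist jar [([530.0, -270.0, 4.0], 0.9), ([650.0, 116.0, 4.0], 0.76), ([425.0, 9.0, 1.0], 0.68), ([681.0, -181.0, 1.0], 0.67)]
scene edge [([547.0, 8.0, 102.0], 0.59), ([685.0, 258.0, 4.0], 0.37)]
scene clip [([549.0, 3.0, 89.0], 0.9)]
scene card [([553.0, 10.0, 16.0], 0.75)]
scene ledge [([551.0, 8.0, 19.0], 0.73)]
scene jar [([649.0, 117.0, -2.0], 0.9), ([530.0, -269.0, 6.0], 0.85), ([681.0, -173.0, 4.0], 0.64), ([421.0, 14.0, 0.0], 0.55)]
```

View pics/m.png

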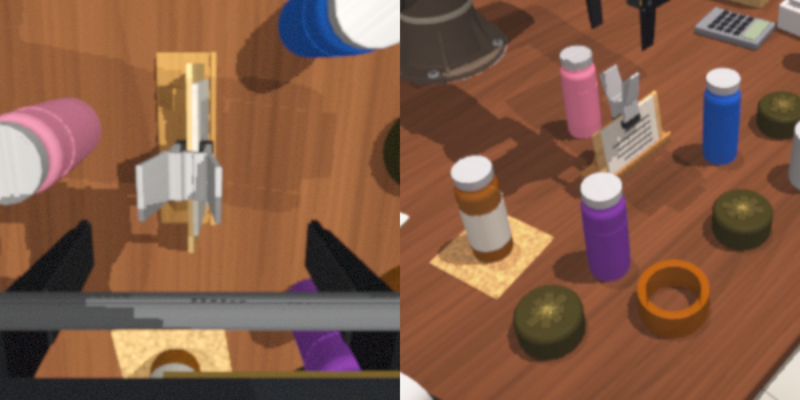

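The clip sits shut on card and panel, at crop (185,175) in the left view and (625,100) in the right. Its tips are about 15 mm below the edge and the card is still on its ledge. The jar is upright on the mat at (480,215). I'll let everything settle briefly, then hand in.

Emit:
jog_arm --pt "0 0 -1 0 9.5" --pt "0 0 -1 0 9.5" --pt "0 0 -1 0 9.5" --pt "0 0 -1 0 9.5" --pt "0 0 -1 0 9.5" --pt "0 0 -1 0 9.5"

```text
time: 19.67
eef_pos: [547.5, 2.2, 250.0]
ee_rot: [-3.141, 0.0, 1.606]
ft_force: [0.0, -0.1, 0.5]
opening: 95.1
grasp_force: 0.0
```

```bash
python3 -c "
from h import *
cap('top');print([np.round(w('top',d['xyz'])).tolist() for d in landmark_of('top','clip')[:2]]);print(manip.finish_job())"
```

```text
[]
the job is handed in; nothing more can be done
None
```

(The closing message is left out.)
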